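# Start a run on the fuel-injector tester

### The job

Start the injector tester from its console: push the raised end of the rocker switch right down, then press the square key fully home, then press the large round button right down, keep it down for a second and let it come up again. Do not press the small round key, and leave the injectors, the rubber ring and the little metal cup where they are.

Things in the scene. Friction and masses are not known exactly. Their poses are not given: they have to be found in the camera images.
- console: Grey box fixed on the bench, 210 x 440 x 50 mm (x, y, z); origin under its centre, x away from the robot (to 20 degrees), z up. On top, at x = 35 mm, four steel plates (92 x 76 x 6 mm), turned as the console, stand at y = -150, -50, 50, 150 mm, one control on each; which is where varies. All controls are white.
- rocker (a joint): Rocker switch (rad): 0 off, far (+x) end raised; 0.4 on, that end down at its stop. Paddle 76 mm long (console x), 30 wide, 10 thick, hinged at mid-length 20 mm above the console's top; off, it slopes 0.2 rad up towards +x. 1.5 to 3 N on the raised end tips it, more nearer the hinge; no spring, it stays where left. Starts at 0 to 0.03.
- rocker_push (a point): The place to push: on the paddle's upper face, 6 mm in from the raised end, mid-width. About 31 mm above the console's top when off, about 13 mm lower when on; it moves and turns with the paddle.
- square_key (a joint): How far the square key is pressed (m): 0 up, 0.006 fully home. Cap 32 x 32 mm in a black square collar 42 mm wide. About 2.5 N slides it; no spring, it stays where left. It may start up to 0.6 mm down.
- square_key_top (a point): Centre of the square cap's top face, 22 mm above the console's top when up; straight down is the pressing direction.
- round_key (a joint): How far the small round key is pressed (m), 0 to 0.006. Cap 32 mm in diameter in a black round collar 42 mm wide; otherwise as the square key. Not to be pressed.
- round_key_top (a point): Centre of the small round key's top face, 22 mm above the console's top when up.
- start_button (a joint): How far the large round button is pressed (m): 0 up, 0.006 right down. Mushroom head 56 mm in diameter, 10 mm thick, on a steel stem. It springs back: about 1.2 N starts it, 4 N holds it right down at its stop.
- start_button_top (a point): Centre of the mushroom head's top face, 26 mm above the console's top when up.
- injector1: Loose fuel injector, 78 x 24 mm and 33 mm high, 90 g, black body with a red connector end, lying on white paper (3 mm thick) on the bench between the robot and the console; origin under its middle, x along it. Leave alone.
- injector2: A second injector like injector1, on the same paper. Leave alone.
- oring: Loose black rubber ring, 26 mm outside, 14 mm inside, 10 mm high, on the console's top between the row of controls and the robot; origin under its centre. Leave alone.
- cup: Small loose aluminium cup, 50 mm across, 35 mm high, on the white paper; origin under its centre. Leave alone.

How it is judged:
By the outcome, as a careful person would: the job done as asked, in the order asked, and still so for the second after the job is handed in, with the robot touching nothing.
It also fails if it takes over 45 s, if anything falls off the work surface, if the arm or the gripper's body presses on something with over 40 N, if the wrist force passes 120 N, or if a joint passes its speed limit or range.

### The arm

A 6-joint arm with a two-finger parallel gripper is mounted at the origin on the work surface. World frame = base frame: x ahead of the robot, y to its left, z up, the work surface at z = 0. Lengths are in m, angles in rad, forces in N, time in s.
With the tool pointing down it reaches from about 0.35 to 0.85 m from the base axis. Payload 8.1 kg.
Tool frame: the origin (TCP) lies at the centre of the arm's flange, where the gripper is bolted on; the fingertips stand 186 mm ahead of it and the grasp point (between the pads) lies 167 mm ahead of it; z points along the fingers, y is the line along which they close (so a half turn about z gives the same grasp; the last joint's range is limited). The gripper opens to 93 mm and grips with 3 to 60 N. Pads are 15 mm wide; open, the fingers measure 128 mm over their backs; the gripper's body (75 mm by 188 mm) begins 65 mm behind the grasp point.
Start: joints at [-1.431, 0.13, 1.488, -0, 1.523, -0.085], TCP at [0.134, -0.585, 0.405] pointing down, gripper open.
Joint ranges: [-2.96, 2.96], [-0.89, 2.26], [0.02, 2.5], [-1.34, 4.48], [0, 2.73], [-2.66, 2.66]. Speed limits (rad/s): [2.39, 2.39, 2.79, 3.14, 3.14, 3.14].

### API

Orientations are given as a rotation vector (axis times angle).
In Python, from plant import robot gives the robot as it stands.
- The arm moves only by the tool apply_moves, never from a script. Its argument "series" is a list of rows, each a list of 2 entries, a list of its own where there are three numbers: the shift along the tool's x, y, z in mm, then the turn, a rotation vector about the tool's x, y, z in rad. A call has 1 to 12 rows; each row shifts and turns the commanded pose from where the row before left it, along the tool's axes as they then stand; what a row does not reach is not made up. A row lasts 1/12 s, in which the tool goes at most 41.7 mm and 7.16 degrees, less where a joint would pass 70% of its speed; a pose out of reach is approached as far as the arm can. A call is refused whole if a number of a shift passes 41.7 or a number of a turn 0.125, either way. A call with a gripper value outside its range is refused whole. "claw" is the opening, from 0 (shut) to 1 (fully open), set as the call begins (left out, the last holds). The fingers move at their own pace and stop on an object; "newtons" is the grip in N (left out, the last holds). Time passes only in rows, so rows that do not move let the fingers close. It gives the time, the measured TCP pose, the force, the opening and the grip force at its end, in the units of the state.
- robot.read_state(): the state, without advancing time (a new reading comes with each control period).
- robot.read_camera(name): name is "scene" or "top" or "wrist"; returns (picture, depth): 400x640x3 uint8, blue, green, red; 400x640 float32, m along the optical axis (not along the pixel's ray), 0 where there is no reading.
- robot.calibration(name): a dict with "fx", "fy", "cx", "cy" (pixels), "extrinsics" (4x4, takes a point from world to camera coordinates). Camera axes: x right, y down, z forward; pixel columns grow to the right and rows downward; lengths in m; the calibration is good to about 2 mm. A picture is of the moment at which its call begins: read the wrist's pose just before it. calibration takes no time and is no camera call; for the wrist camera it gives the pose at the moment of the call.
- robot.close_job(): hands the job in; it is judged then, once.
The state is a dict: "t": time; "q": joint angles; "dq": joint speeds; "joint_torque": joint torques, N m; "tool_pos": TCP position; "orientation": TCP orientation; "force": force on the tool from outside, world axes, zero at the start; "wrist_torque": the same for the moment, N m; "opening": finger opening in m; "gripper_force": force on a finger pad.
Only numpy, scipy, OpenCV 4.12 (cv2) and the standard library are available. Lean on these libraries where they do the work, as an engineer would, in place of code of your own. Each camera call takes 0.05 s, during which the arm holds its last target. There are 200 camera calls.

## Working session

There is one attempt and no reset: what is moved stays moved. The work goes in short steps, Python scripts to look and compute and a tool call to move; the robot and the scene stay as the last step left them, time stands still between calls to the robot, and variables do not carry over. Pictures are saved under pics/ and viewed, at most 10 in all, crops included, and the job is handed in when it is done.

Besides the shell and the picture viewer there is one more tool, called as name([rows], argument=value, ...), one row to a line, values as JSON. apply_moves: Moves the arm, as the interface text tells. Its arguments: {"type":"object","properties":{"series":{"type":"array"},"claw":{"type":"number"},"newtons":{"type":"number"}},"required":["series"]}

```bash
mkdir -p pics; ls; python3 - <<'E'
from plant import robot
import cv2,numpy as np
s=robot.read_state();print({k:np.round(v,3) for k,v in s.items()})
for n in("top","scene"):
    p,d=robot.read_camera(n);cv2.imwrite(f"pics/{n}0.png",p);np.save(f"pics/{n}0.npy",d)
    c=robot.calibration(n);print(n,c["fx"],c["cx"],c["cy"],np.round(c["extrinsics"],3).tolist())
E
```

```text
pics
{'t': np.float64(0.0), 'q': array([-1.431,  0.131,  1.489,  0.   ,  1.523, -0.085]), 'dq': array([-0.   , -0.   , -0.   ,  0.002, -0.   , -0.001]), 'joint_torque': array([ 4.0000e-03, -5.5984e+01, -4.9176e+01,  7.7000e-02,  3.5000e-02,
       -0.0000e+00]), 'tool_pos': array([ 0.134, -0.585,  0.404]), 'orientation': array([-3.12 , -0.352,  0.   ]), 'force': array([-0.369, -0.026, -0.489]), 'wrist_torque': array([ 0.01 , -0.067, -0.002]), 'gripper_force': np.float64(0.0), 'opening': np.float64(0.093)}
top 518.5677969238874 327.1346401162303 197.61229149337953 [[0.012, -1.0, 0.007, 0.001], [-0.99, -0.013, -0.143, 0.548], [0.143, -0.005, -0.99, 1.026], [0.0, 0.0, 0.0, 1.0]]
scene 413.61714177796813 326.52239249800317 196.69278685483016 [[-0.761, 0.648, 0.01, 0.395], [0.46, 0.552, -0.696, -0.184], [-0.457, -0.525, -0.718, 1.06], [0.0, 0.0, 0.0, 1.0]]
```

View pics/top0.png

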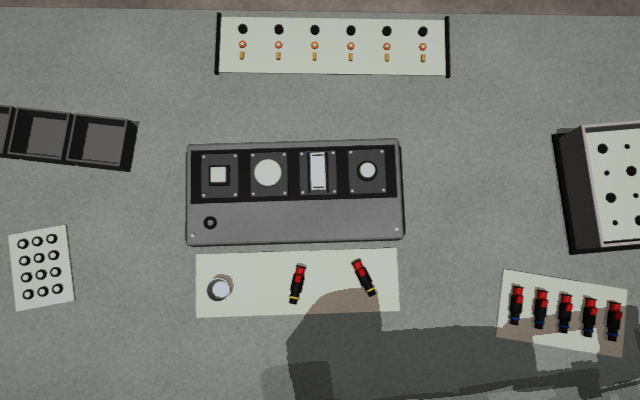

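View pics/scene0.png

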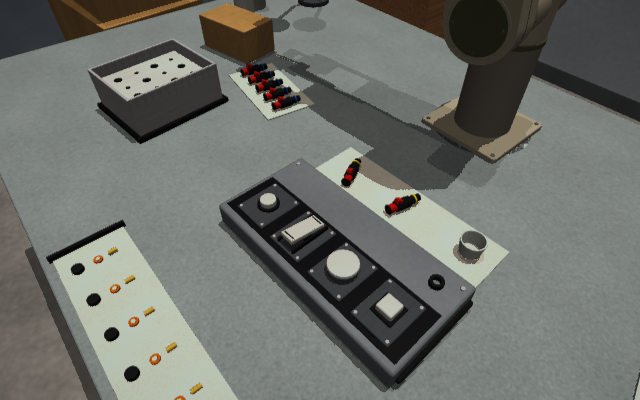

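Top view: square key at (218,175), large button at (268,172), rocker at (318,171), small round key at (367,170). The rubber ring is at (210,222), the cup at (220,288) and the injectors at (298,284) and (363,278). The scene view agrees, and the far side of the console is clear.

```bash
cat > h.py <<'E'
import numpy as np, cv2
from scipy.spatial.transform import Rotation as R
def ray(c,uv,z):
    E=np.array(c["extrinsics"]);r=E[:3,:3];o=-r.T@E[:3,3]
    d=r.T@np.array([(uv[0]-c["cx"])/c["fx"],(uv[1]-c["cy"])/c["fy"],1]);return o+d*(z-o[2])/d[2]
def blobs(p,roi,thr=150,amin=80):
    x0,y0,x1,y1=roi;g=p[y0:y1,x0:x1].min(2)
    n,l,s,ce=cv2.connectedComponentsWithStats((g>thr).astype(np.uint8))
    return sorted([(ce[i][0]+x0,ce[i][1]+y0,int(s[i][4]),(s[i][:4]+[x0,y0,0,0]).tolist()) for i in range(1,n) if s[i][4]>amin])
E
python3 - <<'E'
from h import *
from plant import robot
c=robot.calibration("top");p=cv2.imread("pics/top0.png");d=np.load("pics/top0.npy")
B=blobs(p,(192,145,398,200))
H=[.072,.076,.072,.072]
P=[]
for b,h in zip(B,H):
    u,v=int(b[0]),int(b[1]);w=ray(c,b[:2],h);P.append(w)
    zc=d[v,u];E=np.array(c["extrinsics"]);pc=np.array([(b[0]-c["cx"])/c["fx"]*zc,(b[1]-c["cy"])/c["fy"]*zc,zc]);print(b,w.round(4),(E[:3,:3].T@(pc-E[:3,3])).round(4))
P=np.array(P);v=P[0]-P[3];yaw=np.arctan2(-v[0],v[1]);print("yaw",yaw,np.linalg.norm(v[:2]))
# scene cross-check
c2=robot.calibration("scene");p2=cv2.imread("pics/scene0.png")
for b in blobs(p2,(245,185,410,325)):
    print(b,[ray(c2,b[:2],h).round(4).tolist() for h in (.072,.076)])
E
```

```text
(np.float64(217.45145631067962), np.float64(173.93203883495147), 206, [211, 167, 14, 15]) [0.5883 0.2283 0.072 ] [0.5886 0.2286 0.0704]
(np.float64(267.3700189753321), np.float64(172.0360531309298), 527, [255, 160, 26, 25]) [0.5928 0.1281 0.076 ] [0.5932 0.1284 0.0737]
(np.float64(317.4524312896406), np.float64(171.0443974630021), 473, [311, 152, 15, 38]) [0.597  0.0283 0.072 ] [0.5963 0.0282 0.0753]
(np.float64(367.21383647798746), np.float64(169.39622641509433), 159, [361, 163, 14, 14]) [ 0.6017 -0.0715  0.072 ] [ 0.6017 -0.0716  0.0718]
yaw 0.04467650236612426 0.30010167532153587
(np.float64(267.5147058823529), np.float64(198.36764705882354), 136, [260, 193, 16, 12]) [[0.6026, -0.0724, 0.072], [0.6045, -0.069, 0.076]]
(np.float64(301.88652482269504), np.float64(227.79669030732862), 423, [282, 216, 41, 25]) [[0.5973, 0.0249, 0.072], [0.5993, 0.0276, 0.076]]
(np.float64(342.80143884892084), np.float64(262.8201438848921), 695, [327, 250, 33, 27]) [[0.5919, 0.1257, 0.072], [0.5939, 0.1277, 0.076]]
(np.float64(382.1479885057471), np.float64(202.8189655172414), 1392, [342, 185, 68, 53]) [[0.4463, 0.0729, 0.072], [0.4493, 0.0753, 0.076]]
(np.float64(389.7009063444109), np.float64(304.9184290030212), 331, [377, 294, 26, 23]) [[0.5889, 0.2275, 0.072], [0.5909, 0.2288, 0.076]]
```

```bash
cat >> h.py <<'E'
YAW=.0447
def plan(s,xyz,yaw=YAW):
    """turn (tool frame) to tool-down with tool y parallel to console y, then shift in the turned tool frame, mm"""
    r0=R.from_rotvec(s["orientation"])
    best=None
    for k in (0,np.pi):
        rt=R.from_euler("z",yaw+k)*R.from_rotvec([np.pi,0,0])
        t=(r0.inv()*rt).as_rotvec()
        if best is None or np.linalg.norm(t)<np.linalg.norm(best[0]): best=(t,rt)
    t,rt=best
    print("turn",t.round(4),"shift mm",(rt.inv().apply(np.array(xyz)-s["tool_pos"])*1000).round(1),"q6",s["q"][5].round(3))
E
python3 - <<'E'
from h import *
from plant import robot
s=robot.read_state()
plan(s,[.56,.06,.404])
print(R.from_rotvec(s["orientation"]).as_matrix().round(3))
E
```

```text
turn [-0.0017  0.      0.1801] shift mm [ 4.546e+02 -6.250e+02 -2.000e-01] q6 -0.085
[[ 0.975  0.223 -0.   ]
 [ 0.223 -0.975  0.002]
 [ 0.    -0.002 -1.   ]]
```

apply_moves([
  [[0,0,0],[0,0,0.09]],
  [[0,0,0],[0,0,0.09]],
  [[24,-33,0],[0,0,0]],
  [[24,-33,0],[0,0,0]],
  [[24,-33,0],[0,0,0]],
  [[24,-33,0],[0,0,0]],
  [[24,-33,0],[0,0,0]],
  [[24,-33,0],[0,0,0]],
  [[24,-33,0],[0,0,0]],
  [[24,-33,0],[0,0,0]],
  [[24,-33,0],[0,0,0]],
  [[24,-33,0],[0,0,0]],
], claw=0)

```text
t: 1.1
tool_pos: [0.3592, -0.2426, 0.4045]
orientation: [-3.141, -0.07, 0.0]
force: [0.9, -0.8, -0.4]
opening: 0.0177
gripper_force: 0.0
```

apply_moves([
  [[24,-33,0],[0,0,0]],
  [[24,-33,0],[0,0,0]],
  [[24,-33,0],[0,0,0]],
  [[24,-33,0],[0,0,0]],
  [[24,-33,0],[0,0,0]],
  [[24,-33,0],[0,0,0]],
  [[24,-33,0],[0,0,0]],
  [[24,-33,0],[0,0,0]],
  [[12,-16,0],[0,0,0]],
  [[0,0,0],[0,0,0]],
])

```text
t: 1.93
tool_pos: [0.5512, 0.048, 0.4038]
orientation: [-3.139, -0.077, 0.001]
force: [0.6, -0.6, -0.4]
opening: 0.0002
gripper_force: 0.0
```

```bash
python3 - <<'E'
from h import *
from plant import robot
s=robot.read_state();c=robot.calibration("wrist");p,d=robot.read_camera("wrist");cv2.imwrite("pics/w1.png",p);np.save("pics/w1.npy",d)
print(s["t"],s["tool_pos"].round(4),s["force"].round(2),s["opening"],c["fx"],np.round(c["extrinsics"],3).tolist())
plan(s,[.6274,.0297,.404])
E
```

```text
1.9333 [0.5512 0.048  0.4038] [ 0.63 -0.58 -0.39] 0.00024635142824185204 334.23911001078477 [[0.049, -0.999, -0.001, 0.022], [-0.969, -0.048, 0.243, 0.507], [-0.243, -0.01, -0.97, 0.523], [0.0, 0.0, 0.0, 1.0]]
turn [-0.0013  0.0008  0.0042] shift mm [75.3 21.7 -0.2] q6 1.516
```

View pics/w1.png

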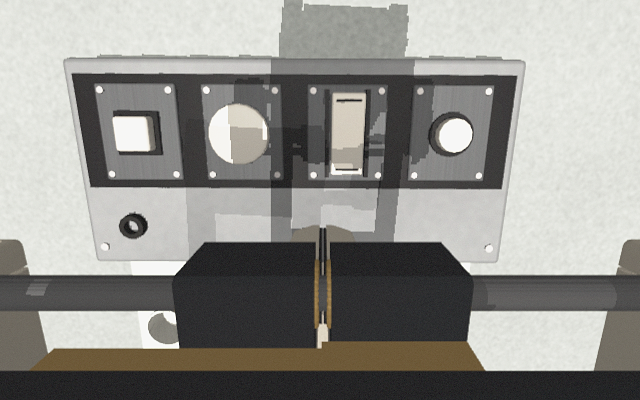

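Wrist view: square key at (133,133), button at (238,134), rocker at (348,133) with its raised end near v≈98, small round key at (452,134). The closed fingers at (175–470, 242–345) look wide, so I'll measure the finger footprint and the collar heights from depth.

```bash
python3 - <<'E'
from h import *
from plant import robot
s=robot.read_state();c=robot.calibration("wrist");p=cv2.imread("pics/w1.png");d=np.load("pics/w1.npy")
E=np.array(c["extrinsics"]);v,u=np.mgrid[:400,:640]
pc=np.stack([(u-c["cx"])/c["fx"]*d,(v-c["cy"])/c["fy"]*d,d],-1);W=(pc-E[:3,3])@E[:3,:3]
T=R.from_rotvec(s["orientation"]).inv().apply((W-s["tool_pos"]).reshape(-1,3)).reshape(W.shape)*1000
for q in [(210,246),(315,246),(435,246),(335,246),(323,232),(300,235),(323,228),(180,300),(180,340),(465,340),(323,335),(322,300),(300,241)]:
    print(q,T[q[1],q[0]].round(0),W[q[1],q[0]].round(3))
print("z row133",[(int(x),round(float(W[133,x,2]),4)) for x in list(range(106,166,4))])
print("z col348",[(int(x),W[x,348,[0,2]].round(4).tolist()) for x in range(86,186,8)])
for b,h in zip([b for b in blobs(p,(80,85,500,185),120)],[.072,.076,.072,.072]): print(b[:3],ray(c,b[:2],h).round(4))
E
```

```text
(210, 246) [ 35. -27.  94.] [0.584 0.075 0.31 ]
(315, 246) [35. -2. 95.] [0.585 0.05  0.309]
(435, 246) [36. 26. 94.] [0.587 0.022 0.31 ]
(335, 246) [35.  3. 94.] [0.586 0.045 0.309]
(323, 232) [  8.   0. 178.] [0.558 0.047 0.225]
(300, 235) [  9. -11. 172.] [0.558 0.058 0.232]
(323, 228) [  8.   0. 184.] [0.558 0.047 0.219]
(180, 300) [ 31. -28.  77.] [0.58  0.075 0.327]
(180, 340) [ 22. -29.  77.] [0.571 0.076 0.326]
(465, 340) [22. 29. 78.] [0.573 0.019 0.325]
(323, 335) [-218.    1.  401.] [0.332 0.035 0.003]
(322, 300) [27. -0. 84.] [0.578 0.048 0.32 ]
(300, 241) [36. -6. 97.] [0.586 0.054 0.307]
z row133 [(106, 0.056), (110, 0.0557), (114, 0.0557), (118, 0.0721), (122, 0.0716), (126, 0.0727), (130, 0.0725), (134, 0.0727), (138, 0.0732), (142, 0.0727), (146, 0.0716), (150, 0.0676), (154, 0.0597), (158, 0.0608), (162, 0.0554)]
z col348 [(86, [0.6406, 0.0554]), (94, [0.6321, 0.0815]), (102, [0.6255, 0.0796]), (110, [0.6187, 0.0794]), (118, [0.6118, 0.0772]), (126, [0.6047, 0.0759]), (134, [0.5976, 0.0751]), (142, [0.5903, 0.0743]), (150, [0.5828, 0.073]), (158, [0.575, 0.0702]), (166, [0.5672, 0.0689]), (174, [0.557, 0.0551]), (182, [0.5479, 0.0505])]
(np.float64(82.90322580645162), np.float64(164.20967741935482), 310) [0.5574 0.2725 0.072 ]
(np.float64(138.27968166314764), np.float64(130.94071788208544), 6157) [0.5912 0.2156 0.076 ]
(np.float64(234.5976344565945), np.float64(132.93104217808525), 4481) [0.5933 0.1295 0.072 ]
(np.float64(346.98833543505674), np.float64(140.52112232030265), 3172) [0.5914 0.0258 0.072 ]
```

apply_moves([
  [[26,7,0],[0,0,0]],
  [[26,7,0],[0,0,0]],
  [[26,8,0],[0,0,0.004]],
  [[0,0,30],[0,0,0]],
  [[0,0,30],[0,0,0]],
  [[0,0,30],[0,0,0]],
  [[0,0,20],[0,0,0]],
  [[0,0,0],[0,0,0]],
  [[0,0,0],[0,0,0]],
])

```text
t: 2.73
tool_pos: [0.6279, 0.0249, 0.2935]
orientation: [3.141, 0.062, -0.006]
force: [-0.1, -0.8, 0.5]
opening: 0.0004
gripper_force: 0.0
```

```bash
python3 - <<'E'
from h import *
from plant import robot
s=robot.read_state();print(s["t"],s["tool_pos"].round(4),s["force"].round(2))
plan(s,[.630,.0297,.258])
E
```

```text
2.7333 [0.6279 0.0249 0.2935] [-0.08 -0.84  0.48]
turn [-0.      0.0037 -0.005 ] shift mm [ 2.3 -4.7 35.5] q6 1.489
```

apply_moves([
  [[2,-5,8],[0,0.004,-0.005]],
  [[0,0,8],[0,0,0]],
  [[0,0,6],[0,0,0]],
  [[0,0,2],[0,0,0]],
  [[0,0,2],[0,0,0]],
  [[0,0,2],[0,0,0]],
  [[0,0,2],[0,0,0]],
  [[0,0,2],[0,0,0]],
  [[0,0,2],[0,0,0]],
  [[0,0,1],[0,0,0]],
  [[0,0,0],[0,0,0]],
])

```text
t: 3.65
tool_pos: [0.6309, 0.0309, 0.2597]
orientation: [-3.141, -0.072, -0.007]
force: [1.0, 0.6, 2.4]
opening: 0.0008
gripper_force: 0.8
```

apply_moves([
  [[0,0,1],[0,0,0]],
  [[0,0,0],[0,0,0]],
])

```text
t: 3.82
tool_pos: [0.6309, 0.0309, 0.2587]
orientation: [-3.141, -0.072, -0.006]
force: [1.7, -0.1, 1.6]
opening: 0.0007
gripper_force: 0.8
```

apply_moves([
  [[0,0,1],[0,0,0]],
  [[0,0,1],[0,0,0]],
  [[0,0,1],[0,0,0]],
  [[0,0,0],[0,0,0]],
])

```text
t: 4.15
tool_pos: [0.631, 0.031, 0.2562]
orientation: [-3.141, -0.072, -0.007]
force: [1.5, -1.1, 3.9]
opening: 0.0005
gripper_force: 2.1
```

apply_moves([
  [[0,0,1],[0,0,0]],
  [[0,0,0],[0,0,0]],
])

```text
t: 4.32
tool_pos: [0.631, 0.031, 0.2559]
orientation: [3.141, 0.072, 0.007]
force: [-2.0, -0.3, 9.5]
opening: 0.0002
gripper_force: 4.3
```

apply_moves([
  [[0,0,1],[0,0,0]],
  [[0,0,0],[0,0,0]],
])

```text
t: 4.48
tool_pos: [0.6311, 0.031, 0.2557]
orientation: [3.141, 0.072, 0.008]
force: [-4.9, 0.3, 14.1]
opening: 0.0002
gripper_force: 6.7
```

apply_moves([
  [[0,0,-20],[0,0,0]],
  [[0,0,-25],[0,0,0]],
  [[0,0,0],[0,0,0]],
])

```text
t: 4.73
tool_pos: [0.6319, 0.0309, 0.3035]
orientation: [3.14, 0.072, 0.015]
force: [0.7, 0.2, 1.1]
opening: 0.0004
gripper_force: 0.0
```

```bash
python3 - <<'E'
from h import *
from plant import robot
s=robot.read_state();print(s["t"],s["tool_pos"].round(4),s["force"].round(2))
plan(s,[.589,.2285,.265]);plan(s,[.5935,.1282,.265])
c=robot.calibration("top");p,d=robot.read_camera("top")
E=np.array(c["extrinsics"]);v,u=np.mgrid[:400,:640]
W=(np.stack([(u-c["cx"])/c["fx"]*d,(v-c["cy"])/c["fy"]*d,d],-1)-E[:3,3])@E[:3,:3]
print([W[y,317,[0,2]].round(4).tolist() for y in range(152,192,4)])
E
```

```text
4.7333 [0.6319 0.0309 0.3035] [0.7  0.25 1.14]
turn [ 0.0004 -0.0096  0.0011] shift mm [ -34.  -199.3   38.5] q6 1.493
turn [ 0.0004 -0.0096  0.0011] shift mm [-34.  -98.9  38.5] q6 1.493
[[0.6, 0.2247], [0.6284, 0.0692], [0.6203, 0.0688], [0.6112, 0.0728], [0.6027, 0.0744], [0.5947, 0.0733], [0.5861, 0.0761], [0.5773, 0.0797], [0.5688, 0.0826], [0.5614, 0.0786]]
```

apply_moves([
  [[-7,-40,0],[0,-0.008,0]],
  [[-7,-40,0],[0,0,0]],
  [[-7,-40,0],[0,0,0]],
  [[-7,-40,0],[0,0,0]],
  [[-6,-39,0],[0,0,0]],
  [[0,0,15],[0,0,0]],
  [[0,0,15],[0,0,0]],
  [[0,0,0],[0,0,0]],
  [[0,0,0],[0,0,0]],
])

```text
t: 5.53
tool_pos: [0.5864, 0.228, 0.2664]
orientation: [3.139, 0.072, -0.013]
force: [-1.2, -0.4, 0.7]
opening: 0.0002
gripper_force: 0.0
```

```bash
python3 - <<'E'
from h import *
from plant import robot
s=robot.read_state();print(s["t"],s["tool_pos"].round(4),s["force"].round(2))
plan(s,[.589,.2285,.258])
E
```

```text
5.5333 [0.5864 0.228  0.2664] [-1.2  -0.45  0.71]
turn [0.0012 0.0085 0.0014] shift mm [ 2.6 -0.4  8.4] q6 1.814
```

apply_moves([
  [[2,0,3],[0,0.005,0]],
  [[0,0,3],[0,0,0]],
  [[0,0,2],[0,0,0]],
  [[0,0,2],[0,0,0]],
  [[0,0,2],[0,0,0]],
  [[0,0,1],[0,0,0]],
  [[0,0,1],[0,0,0]],
  [[0,0,1],[0,0,0]],
  [[0,0,0],[0,0,0]],
])

```text
t: 6.28
tool_pos: [0.5896, 0.2282, 0.2539]
orientation: [-3.141, -0.072, -0.002]
force: [0.4, -0.7, 1.0]
opening: 0.0005
gripper_force: 0.6
```

apply_moves([
  [[0,0,1],[0,0,0]],
  [[0,0,0],[0,0,0]],
])

```text
t: 6.45
tool_pos: [0.5896, 0.2283, 0.2529]
orientation: [-3.141, -0.072, -0.002]
force: [0.3, -0.6, 1.4]
opening: 0.0002
gripper_force: 0.8
```

apply_moves([
  [[0,0,1],[0,0,0]],
  [[0,0,1],[0,0,0]],
  [[0,0,0],[0,0,0]],
])

```text
t: 6.7
tool_pos: [0.5896, 0.2284, 0.2522]
orientation: [-3.141, -0.072, -0.003]
force: [-2.5, -3.5, 11.2]
opening: 0.0008
gripper_force: 5.5
```

apply_moves([
  [[0,0,1],[0,0,0]],
  [[0,0,0],[0,0,0]],
])

```text
t: 6.87
tool_pos: [0.5897, 0.2284, 0.2521]
orientation: [-3.141, -0.072, -0.003]
force: [-7.0, -3.8, 17.1]
opening: 0.0002
gripper_force: 8.5
```

apply_moves([
  [[0,0,-15],[0,0,0]],
  [[0,0,-20],[0,0,0]],
  [[0,33,0],[0,0,0]],
  [[0,33,0],[0,0,0]],
  [[0,34,0],[0,0,0]],
  [[0,0,15],[0,0,0]],
  [[0,0,0],[0,0,0]],
  [[0,0,0],[0,0,0]],
])

```text
t: 7.53
tool_pos: [0.5933, 0.1283, 0.2685]
orientation: [-3.14, -0.071, 0.003]
force: [-0.2, 0.3, 0.4]
opening: 0.0004
gripper_force: 0.0
```

```bash
python3 - <<'E'
from h import *
from plant import robot
s=robot.read_state();print(s["t"],s["tool_pos"].round(4),s["force"].round(2))
plan(s,[.5935,.1282,.262])
E
```

```text
7.5333 [0.5933 0.1283 0.2685] [-0.23  0.29  0.39]
turn [-0.0004  0.0021  0.0004] shift mm [0.2 0.2 6.5] q6 1.654
```

apply_moves([
  [[0,0,3],[0,0,0]],
  [[0,0,3],[0,0,0]],
  [[0,0,2],[0,0,0]],
  [[0,0,2],[0,0,0]],
  [[0,0,2],[0,0,0]],
  [[0,0,1],[0,0,0]],
  [[0,0,1],[0,0,0]],
  [[0,0,0],[0,0,0]],
])

```text
t: 8.2
tool_pos: [0.5942, 0.1288, 0.2564]
orientation: [-3.14, -0.072, -0.003]
force: [-1.1, 2.0, 5.0]
opening: 0.0007
gripper_force: 1.9
```

apply_moves([
  [[0,0,1],[0,0,0]],
  [[0,0,0],[0,0,0]],
])

```text
t: 8.37
tool_pos: [0.5942, 0.1288, 0.2563]
orientation: [-3.14, -0.072, -0.003]
force: [-5.4, 2.2, 10.8]
opening: 0.0002
gripper_force: 5.2
```

At the stop with 10.8 N. I'll hold for just over a second, then release and back away.

apply_moves([
  [[0,0,0.5],[0,0,0]],
  [[0,0,0],[0,0,0]],
  [[0,0,0],[0,0,0]],
  [[0,0,0],[0,0,0]],
  [[0,0,0],[0,0,0]],
  [[0,0,0],[0,0,0]],
  [[0,0,0],[0,0,0]],
  [[0,0,0],[0,0,0]],
  [[0,0,0],[0,0,0]],
  [[0,0,0],[0,0,0]],
  [[0,0,0],[0,0,0]],
])

```text
t: 9.28
tool_pos: [0.5942, 0.1288, 0.2562]
orientation: [-3.14, -0.072, -0.003]
force: [-6.2, 1.9, 14.2]
opening: 0.0005
gripper_force: 7.0
```

apply_moves([
  [[0,0,-8],[0,0,0]],
  [[0,0,-20],[0,0,0]],
  [[0,0,-35],[0,0,0]],
  [[0,0,-35],[0,0,0]],
  [[0,0,-35],[0,0,0]],
  [[-35,0,0],[0,0,0]],
  [[-35,0,0],[0,0,0]],
  [[0,0,0],[0,0,0]],
  [[0,0,0],[0,0,0]],
])

```text
t: 10.03
tool_pos: [0.5224, 0.125, 0.3867]
orientation: [3.14, 0.072, 0.0]
force: [1.0, -0.4, 0.0]
opening: 0.0004
gripper_force: 0.0
```

```bash
python3 - <<'E'
from h import *
from plant import robot
s=robot.read_state();print(s["t"],s["tool_pos"].round(4),s["force"].round(2))
c=robot.calibration("wrist");p,d=robot.read_camera("wrist");cv2.imwrite("pics/w2.png",p)
E=np.array(c["extrinsics"]);r=E[:3,:3]
def z(pt):
    pt=np.array(pt);q=r@pt+E[:3,3];u=int(q[0]/q[2]*c["fx"]+c["cx"]);v=int(q[1]/q[2]*c["fy"]+c["cy"])
    dd=d[v-4:v+5,u-4:u+5];vv,uu=np.mgrid[v-4:v+5,u-4:u+5]
    W=(np.stack([(uu-c["cx"])/c["fx"]*dd,(vv-c["cy"])/c["fy"]*dd,dd],-1)-E[:3,3])@r
    return (u,v),np.median(W[...,2]).round(4)
for n,pt in dict(sq=(.589,.2285,.066),btn=(.5935,.1282,.076),rk=(.625,.0297,.07),rkn=(.57,.027,.08),rnd=(.602,-.0717,.072)).items(): print(n,z(pt))
E
```

```text
10.0333 [0.5224 0.125  0.3867] [ 0.96 -0.41  0.04]
sq ((207, 105), np.float64(0.0661))
btn ((322, 105), np.float64(0.0761))
rk ((441, 72), np.float64(0.0694))
rkn ((440, 139), np.float64(0.0809))
rnd ((556, 106), np.float64(0.0716))
```

View pics/w2.png

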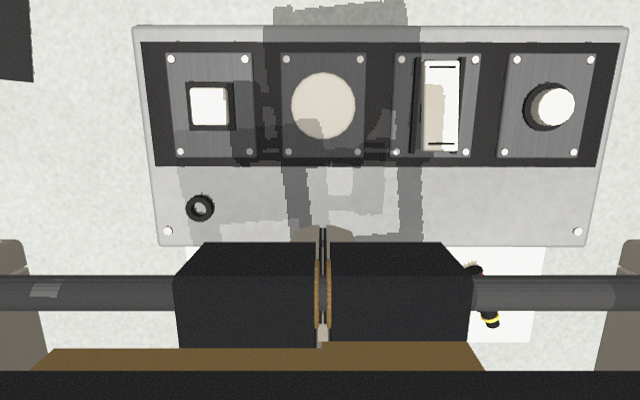

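The square key at (207,105) is down, with its top at z 0.066. The button at (322,105) is back up at 0.076. The rocker at (441,105) has its far end down, and the small round key at (556,106) is still up at 0.072. The ring hasn't moved.

```bash
python3 -c "
from plant import robot
print(robot.close_job())"
```

```text
the job is handed in; nothing more can be done
None
```

I tipped the rocker to its stop, pressed the square key home, and held the large button down for about a second before letting it spring back; the small round key and the loose parts were not touched, and the job was handed in at about 10 s.

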